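# Snap a hose clip shut with pliers

## Task

The snap clip round the suction pump's port is still open: click it shut with the spring-loaded clip pliers, not with the fingers. Carry the pliers by the square hub, lay them flat on the desk with the open jaws on either side of the clip's two ears and let go; then take both handles and squeeze until the clip snaps and stays shut. Finally let go, leaving the pliers lying flat and sprung open on the desk, and do not disturb the glass vial standing nearby.

Things in the scene. Friction and masses are not known exactly. Their poses are not given: they have to be found in the camera images.
- pump: White suction pump, fixed. Origin on the desk under the axis of its upright port; -x points to the front, along the ears of the grey clip round the port. Housing 100 x 104 x 76 mm high (grip bar to z 84) lies 65 to 165 mm behind the port (+x); a clear 15 mm pipe rises over the port to z 61 and bends back into it. Pliers jaws may pass beside ears and ring down to the desk.
- clip_mouth (a point): Fixed point midway between the clip's two ears, 30 mm in front (-x) of the port axis, z 14 mm; axes as the pump's. The jaw pads belong level with it, one each side. The ears span 10 to 40 mm in front of the port axis, z 5 to 25 mm, each 8.5 mm thick; a hooked tongue 8 mm wide crosses on top at z 25 to 28 mm.
- ear_left (a point): Middle of the outer face of the ear on the pump's +y side, moves with the ear. The ears are mirror images; open, their outer faces are 26 mm (ring end) to 31 mm (free, robot-side end) apart; shut, 22 mm.
- ear_right (a point): Middle of the outer face of the ear on the pump's -y side, moves with the ear.
- clip_left (a joint): Hinge of the clip's +y half at the back of the ring: 0 = open, 0.08 rad = snapped shut; the -y half mirrors it. Takes about 8 N on each ear; springs back open if released before about 0.05 rad, beyond that snaps shut and stays.
- pliers: Loose steel pliers, black handles, 0.19 kg, 185 mm long, lying flat. Origin on the underside below the hub; +x to the jaws, y across, z up; symmetric about x when sprung open. Hub: flat-sided steel block 28 (x) x 26 (y) x 40 mm high, of one piece with the +y handle and -y jaw; all else is at most 21 mm high. Handles end 115 mm behind the hub.
- pliers_lever (a joint): Hinge of the pliers: 0 = sprung open, 0.44 rad = fully closed; about 0.37 with the shut clip between the jaws (handles then about 35 mm over all). A light spring (1 to 2 N at the handles) opens them.
- jaw_left (a point): Middle of the inner face of the +y jaw pad, 57 mm ahead of the hub's centre. Pads are 26 mm long, z 4 to 18 mm; open, their faces are 39 mm apart at the hub end, 44 mm at the middle, 50 mm at the tip.
- jaw_right (a point): Middle of the inner face of the -y jaw pad.
- handle_left (a point): On the centre line of the +y handle, about 70 mm behind the hub, z 11 mm: a good place to squeeze. Handles are 10 mm thick, z 1 to 21 mm; open, they measure about 61 mm over their outer faces here.
- handle_right (a point): On the centre line of the -y handle, about 70 mm behind the hub, z 11 mm.
- vial: Loose glass vial standing upright, 18 mm diameter, 36 mm high, origin under its middle. To be left alone.

How it is judged:
By the outcome, as a careful person would: the job done as asked, in the order asked, and still so for the second after the job is handed in, with the robot touching nothing.
It also fails if it takes over 48 s, if anything falls off the work surface, if the arm or the gripper's body presses on something with over 40 N, if the wrist force passes 120 N, or if a joint passes its speed limit or range.

## Robot

A 6-joint arm with a two-finger parallel gripper is mounted at the origin on a cart in front of the work surface, level with it; the furniture and walls round the work are solid. World frame = base frame: x ahead of the robot, y to its left, z up, the work surface at z = 0. Lengths are in mm, angles in rad, forces in N, time in s.
With the tool pointing down it reaches from about 350 to 875 mm from the base axis. Payload 4.2 kg.
Tool frame: the origin (TCP) lies at the very end of the fingers, on their centre line; the grasp point (between the pads) lies 19 mm behind it; z points along the fingers, y is the line along which they close (so a half turn about z gives the same grasp; the last joint's range is limited). The gripper opens to 85 mm and grips with 20 to 120 N. Pads are 22 mm wide; open, the fingers measure 114 mm over their backs; the gripper's body (76 mm by 85 mm) begins 54 mm behind the grasp point. The pads swing forward as they close: fully open they stand 13 mm farther back than shut.
Start: joints at [-0.954, 0.385, 0.008, 0, -1.194, -0.259], TCP at [218.898, -585.391, 231.312] pointing down, gripper open.
Joint ranges: [-3.14, 3.14], [-1.21, 2.06], [-1.07, 1.41], [-3.16, 2.05], [-2.99, -0.16], [-3.1, 3.1]. Speed limits (rad/s): [2.79, 2.79, 3.14, 3.14, 3.14, 3.14].

## Interface

Orientations are given as a unit quaternion [x, y, z, w].
In Python, from bench import arm, optics gives the robot as it stands. The module is installed in compiled form; this text tells all that it offers.
- The arm moves only by the tool step_arm, never from a script. Its argument "motion" is a list of rows, each an object with "dr": the turn, a rotation vector about the tool's x, y, z in units of 8 degrees (1.0 is 8 degrees), a list of three; "slide": the shift along the tool's x, y, z in mm, a list of three; "jaw": the finger opening in mm, from 0 to 85.4. A call has exactly 8 rows; each row is the pose to reach, as a shift and turn from the pose commanded when the call began, along the tool's axes at that moment; what a row does not reach only later rows make up. A row lasts 1/8 s, in which the tool goes at most 62.5 mm and 10.7 degrees, less where a joint would pass 70% of its speed; a pose out of reach is approached as far as the arm can. A call with a gripper value outside its range is refused whole. The fingers move at their own pace and stop on an object; the grip force is fixed at half the most. Time passes only in rows, so rows that repeat a pose let the fingers close, or fill a call up. It gives the time, the measured TCP pose, the force, the opening and the grip force at its end, in the units of the state.
- arm.read_state(): the state, without advancing time (a new reading comes with each control period).
- optics.get_image(name): name is "scene" or "top" or "wrist"; returns the picture (384x512x3 uint8, blue, green, red); there is no depth.
- optics.camera_info(name): a dict with "camera_matrix" (3x3 intrinsics, pixels), "k1" (the pictures are not rectified: a ray, as slopes to the right and down, at radius r is drawn at 1 + k1 r^2 times it, then the intrinsics apply), "view" (4x4, takes a point from world to camera coordinates); the wrist camera has in their place "T_tool_cam" (4x4, takes a point from camera to tool coordinates, whose origin is the TCP and whose axes are the flange's). Camera axes: x right, y up, looking along -z (the intrinsics and any distortion apply to the point x, -y, -z); pixel columns grow to the right and rows downward; lengths in mm; the calibration is good to about 2 mm. A picture is of the moment at which its call begins: read the wrist's pose just before it. camera_info takes no time and is no camera call.
- arm.job_done(): hands the job in; it is judged then, once.
The state is a dict: "clock": time; "joints": joint angles; "joint_vel": joint speeds; "joint_efforts": joint torques, N m; "position": TCP position; "ee_rot": TCP orientation; "contact_force": force on the tool from outside, world axes, zero at the start; "wrist_torque": the same for the moment, N m; "gripper_width": finger opening in mm; "grasp_force": force on a finger pad.
Only numpy, scipy, OpenCV 4.12 (cv2) and the standard library are available. Lean on these libraries where they do the work, as an engineer would, in place of code of your own. Each camera call takes 0.05 s, during which the arm holds its last target. There are 200 camera calls.

## Working session

There is one attempt and no reset: what is moved stays moved. The work goes in short steps, Python scripts to look and compute and a tool call to move; the robot and the scene stay as the last step left them, time stands still between calls to the robot, and variables do not carry over. Pictures are saved under pics/ and viewed, at most 11 in all, crops included, and the job is handed in when it is done.

Besides the shell and the picture viewer there is one more tool, called after "Request:" as name(argument=value, ...) on one line, values as JSON. step_arm: Moves the arm, as the interface text tells. Its arguments: {"type":"object","properties":{"motion":{"type":"array","items":{"type":"object","properties":{"dr":{"type":"array","items":{"type":"number"}},"slide":{"type":"array","items":{"type":"number"}},"jaw":{"type":"number"}}}}},"required":["motion"]}

```bash
mkdir -p pics; cat > h.py <<'E'
import numpy as np,cv2
from scipy.spatial.transform import Rotation as R
from bench import arm,optics
def ray(name,uv,st=None):
    c=optics.camera_info(name);K=np.array(c["camera_matrix"]);k=c["k1"]
    d=np.array([(uv[0]-K[0,2])/K[0,0],(uv[1]-K[1,2])/K[1,1]]);s=d.copy()
    for _ in range(30): s=d/(1+k*(s@s))
    v=np.array([s[0],-s[1],-1.])
    if name=="wrist":
        T=np.array(c["T_tool_cam"]);W=np.eye(4);W[:3,:3]=R.from_quat(st["ee_rot"]).as_matrix();W[:3,3]=st["position"];M=W@T
    else: M=np.linalg.inv(np.array(c["view"]))
    return M[:3,3],M[:3,:3]@v
def onz(name,uv,z,st=None):
    o,d=ray(name,uv,st);return o+d*(z-o[2])/d[2]
def proj(name,p,st=None):
    c=optics.camera_info(name);K=np.array(c["camera_matrix"]);k=c["k1"]
    if name=="wrist":
        T=np.array(c["T_tool_cam"]);W=np.eye(4);W[:3,:3]=R.from_quat(st["ee_rot"]).as_matrix();W[:3,3]=st["position"];V=np.linalg.inv(W@T)
    else: V=np.array(c["view"])
    q=V[:3,:3]@np.array(p,float)+V[:3,3];s=np.array([q[0],-q[1]])/-q[2];s=s*(1+k*(s@s))
    return K[0,0]*s[0]+K[0,2],K[1,1]*s[1]+K[1,2]
E
python3 - <<'E'
from h import *
st=arm.read_state();print(st)
ims=[optics.get_image(n) for n in("scene","top","wrist")]
for n,i in zip(("scene","top","wrist"),ims): cv2.imwrite(f"pics/{n}0.png",i);print(n,optics.camera_info(n))
cv2.imwrite("pics/top0b.png",cv2.resize(ims[1],(800,600),interpolation=cv2.INTER_CUBIC))
cv2.imwrite("pics/sw.png",np.vstack([cv2.resize(ims[0],(400,300)),cv2.resize(ims[2],(400,300))]))
E
```

```text
{'clock': 0.0, 'joints': array([-9.54408125e-01,  3.85554205e-01,  6.61540792e-03, -5.11063421e-04,
       -1.19399416e+00, -2.58626636e-01]), 'joint_vel': array([-0.00077238, -0.00049064,  0.00031302, -0.00022316, -0.00072244,
        0.00115633]), 'joint_efforts': array([-7.31951741e-05, -3.92288768e+01,  1.88397288e+01,  4.18605432e+00,
       -4.64485915e-03, -6.93443297e-06]), 'position': array([ 218.69046446, -584.86167338,  230.21713511]), 'ee_rot': array([-1.77835447e-01,  9.84059630e-01,  1.06831900e-03, -2.37493387e-04]), 'contact_force': array([-0.58403951,  0.3951839 , -0.04700134]), 'wrist_torque': array([0.00116133, 0.04268861, 0.06590036]), 'grasp_force': 0.0, 'gripper_width': 85.57525622380854}
scene {'camera_matrix': array([[392.58543171,   0.        , 263.11471909],
       [  0.        , 392.58543171, 190.43546658],
       [  0.        ,   0.        ,   1.        ]]), 'k1': -0.05441566764400009, 'view': array([[-8.75307052e-01, -4.83564784e-01, -1.63215966e-03,
         4.33175129e+02],
       [ 2.40451575e-01, -4.38168037e-01,  8.66136139e-01,
        -2.02926824e+
[... 595 characters left out ...]
5e-02,  9.79207954e-01,
        -8.72783921e+02],
       [ 0.00000000e+00,  0.00000000e+00,  0.00000000e+00,
         1.00000000e+00]])}
wrist {'camera_matrix': array([[276.50896327,   0.        , 261.31151037],
       [  0.        , 276.50896327, 188.84515313],
       [  0.        ,   0.        ,   1.        ]]), 'k1': -0.004984365450758622, 'T_tool_cam': array([[-3.50044155e-04,  9.65159969e-01,  2.61660297e-01,
         6.59764764e+01],
       [ 9.99999850e-01,  4.48234292e-04, -3.15575936e-04,
         1.72028645e-01],
       [-4.21866379e-04,  2.61660147e-01, -9.65159981e-01,
        -1.41782099e+02],
       [ 0.00000000e+00,  0.00000000e+00,  0.00000000e+00,
         1.00000000e+00]])}
```

View pics/top0b.png

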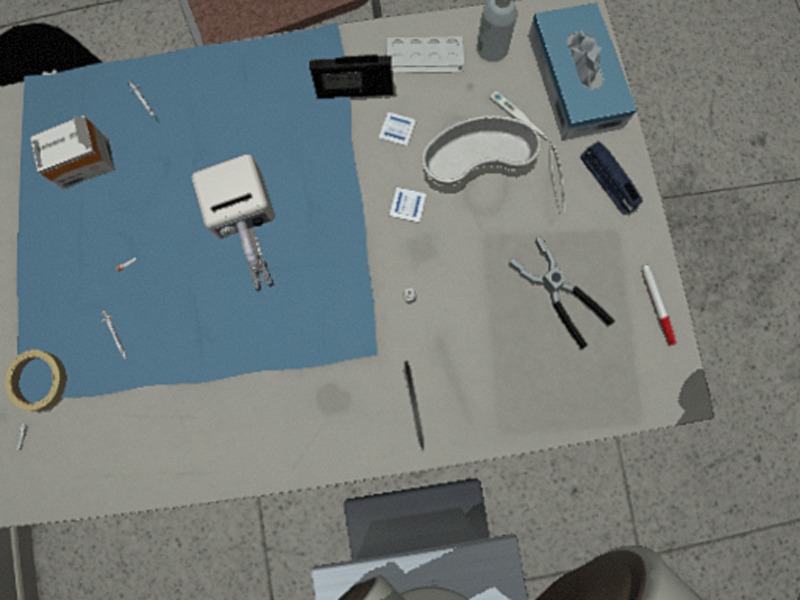

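View pics/scene0.png

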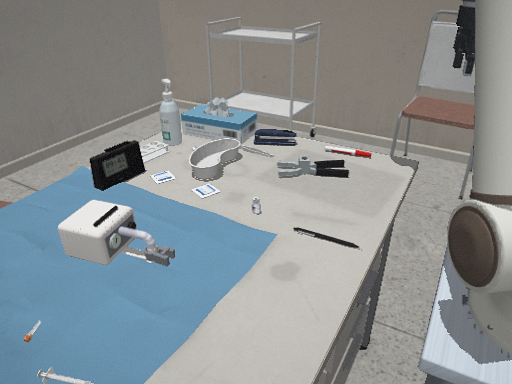

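The top view (800×600) shows the pliers hub at (556,278) with handle ends at (584,346) and (611,322), and jaws at (540,240) and (513,263). The clip ears are at (262,280), the port pipe is near (243,228) and the vial is at (409,295).

```bash
python3 - <<'E'
from h import *
s=1.5625
for n,u,z in [("hub",(556,276),40),("hL",(584,346),15),("hR",(611,322),15),("jL",(513,263),12),("jR",(540,240),12),("ears",(262,284),25),("ringpipe",(243,228),55),("vialtop",(409,291),36),("vialbase",(409,301),0)]:
    print(n,onz("top",np.array(u)/s,z).round(1))
st=arm.read_state()
print(R.from_quat(st["ee_rot"]).as_matrix().round(3), proj("wrist",[480,-290,40],st))
im=cv2.imread("pics/top0.png");cv2.imwrite("pics/crop1.png",np.hstack([cv2.resize(im[90:200,110:200],None,fx=4,fy=4,interpolation=cv2.INTER_CUBIC),cv2.resize(im[135:245,310:410],None,fx=4,fy=4,interpolation=cv2.INTER_CUBIC)]))
E
```

```text
hub [ 532.4 -288.2   40. ]
hL [ 418.8 -316.2   15. ]
hR [ 449.2 -367.7   15. ]
jL [ 570.  -231.1   12. ]
jR [ 601.1 -282.6   12. ]
ears [597.1 172.4  25. ]
ringpipe [684.4 186.4  55. ]
vialtop [546.2 -56.7  36. ]
vialbase [537.3 -55.2   0. ]
[[-0.937 -0.35  -0.001]
 [-0.35   0.937  0.002]
 [ 0.     0.002 -1.   ]] (np.float64(379.6482242083662), np.float64(389.39001963608825))
```

View pics/crop1.png

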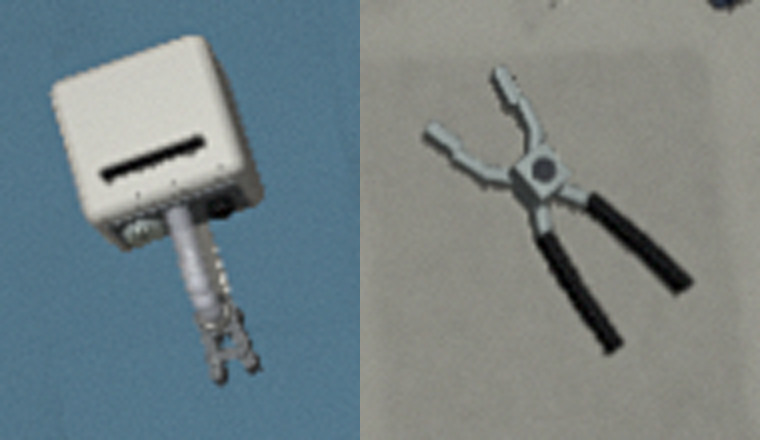

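The crop confirms the pliers point at about 29° (hub near (532,-288)) and the pump's +x at about 9°. I'll move above the hub for a closer wrist view.

Request:
step_arm(motion=[{"slide": [-57,24,10],"dr": [0,0,-0.2],"jaw": 85},{"slide": [-114,48,20],"dr": [0,0,-0.4],"jaw": 85},{"slide": [-171,72,30],"dr": [0,0,-0.6],"jaw": 85},{"slide": [-228,96,45],"dr": [0,0,-0.8],"jaw": 85},{"slide": [-285,120,60],"dr": [0,0,-1.0],"jaw": 85},{"slide": [-341,144,75],"dr": [0,0,-1.1],"jaw": 85},{"slide": [-398,169,85],"dr": [0,0,-1.1],"jaw": 85},{"slide": [-398,169,90],"dr": [0,0,-1.1],"jaw": 85}])

```text
clock: 1.15
position: [534.9, -284.7, 140.1]
ee_rot: [-0.255, 0.967, 0.0, -0.0]
contact_force: [-0.1, -0.4, 0.5]
gripper_width: 85.0
grasp_force: 0.0
```

```bash
python3 - <<'E'
from h import *
st=arm.read_state();im=optics.get_image("wrist")
print(st["clock"],st["position"].round(1),R.from_quat(st["ee_rot"]).as_matrix().round(3))
cv2.imwrite("pics/w1.png",im);np.savez("w1.npz",position=st["position"],ee_rot=st["ee_rot"])
E
```

```text
1.15 [ 534.9 -284.7  140.1] [[-0.87  -0.494 -0.001]
 [-0.494  0.87   0.   ]
 [ 0.     0.001 -1.   ]]
```

View pics/w1.png

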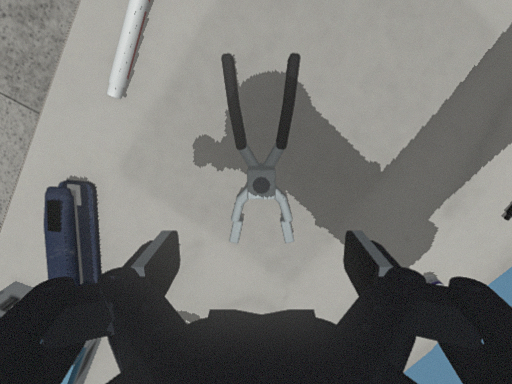

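The wrist view shows the pliers upright in the image: hub boss at (261,185), handle ends at (228,57) and (293,57), jaw tips at (236,241) and (288,241).

```bash
python3 - <<'E'
from h import *
st=dict(np.load("w1.npz"))
M=R.from_quat(st["ee_rot"]).as_matrix()
for n,u,z in [("hub",(261,184),40),("hL",(228,57),21),("hR",(293,57),21),("jL",(236,241),18),("jR",(288,241),18),("hubTL",(247,168),40),("hubTR",(275,168),40),("hubBL",(247,195),40),("hubBR",(275,195),40)]:
    p=onz("wrist",u,z,st);print(n,p.round(1),(M.T@(p-st["position"])).round(1))
im=cv2.imread("pics/w1.png");g=cv2.cvtColor(im,6)
d=(g<60).astype(np.uint8);d[:45]=0;d[150:]=0;d[:,:210]=0;d[:,310:]=0
n,l,s,c=cv2.connectedComponentsWithStats(d)
for i in range(1,n):
    if s[i][4]>100: print(s[i],c[i], (M.T@(onz("wrist",c[i],16,st)-st["position"])).round(1))
E
```

```text
hub [ 530.6 -287.1   40. ] [ 4.900e+00 -1.000e-01  1.001e+02]
hL [ 450.1 -365.6   21. ] [113.6 -28.6 119.1]
hR [ 422.3 -316.6   21. ] [113.6  27.7 119.2]
jL [ 601.5 -276.8   18. ] [-61.9 -26.2 122.1]
jR [ 574.8 -229.7   18. ] [-62.   28.  122.1]
hubTL [ 524.  -305.1   40. ] [ 19.5 -12.5 100.1]
hubTR [ 511.7 -283.5   40. ] [ 19.5  12.4 100.1]
hubBL [ 545.9 -293.1   40. ] [ -5.5 -12.8 100.1]
hubBR [ 533.3 -270.9   40. ] [ -5.5  12.7 100.1]
[ 276   54   24   95 1025] [287.55414634 101.9804878 ] [ 76.5  24.4 124.2]
[227  58  19  92 650] [236.14769231 115.72615385] [ 64.3 -23.1 124.1]
```

Request:
step_arm(motion=[{"slide": [3,0,40],"dr": [0,0,0],"jaw": 85},{"slide": [5,0,80],"dr": [0,0,0],"jaw": 80},{"slide": [5,0,115],"dr": [0,0,0],"jaw": 70},{"slide": [5,0,127],"dr": [0,0,0],"jaw": 60},{"slide": [5,0,127],"dr": [0,0,0],"jaw": 45},{"slide": [5,0,127],"dr": [0,0,0],"jaw": 30},{"slide": [5,0,127],"dr": [0,0,0],"jaw": 20},{"slide": [5,0,127],"dr": [0,0,0],"jaw": 20}])

```text
clock: 2.2
position: [529.3, -290.5, 16.2]
ee_rot: [-0.253, 0.967, -0.001, 0.001]
contact_force: [-0.1, -0.1, 6.1]
gripper_width: 24.9
grasp_force: 60.2
```

Request:
step_arm(motion=[{"slide": [0,0,-30],"dr": [0,0,0],"jaw": 20},{"slide": [0,0,-75],"dr": [0,0,0],"jaw": 20},{"slide": [-15,20,-115],"dr": [0,0,0.2],"jaw": 20},{"slide": [-40,58,-145],"dr": [0,0,0.5],"jaw": 20},{"slide": [-70,103,-165],"dr": [0,0,0.9],"jaw": 20},{"slide": [-102,148,-180],"dr": [0,0,1.3],"jaw": 20},{"slide": [-134,193,-184],"dr": [0,0,1.7],"jaw": 20},{"slide": [-160,232,-184],"dr": [0,0,2.1],"jaw": 20}])

```text
clock: 3.2
position: [553.9, -7.3, 198.7]
ee_rot: [-0.108, 0.994, 0.0, 0.0]
contact_force: [0.4, 0.1, -2.5]
gripper_width: 24.7
grasp_force: 59.4
```

Request:
step_arm(motion=[{"slide": [-6,20,0],"dr": [0,0,0.2],"jaw": 20},{"slide": [-12,40,0],"dr": [0,0,0.3],"jaw": 20},{"slide": [-17,55,0],"dr": [0,0,0.4],"jaw": 20},{"slide": [-19,62,0],"dr": [0,0,0.4],"jaw": 20},{"slide": [-19,62,0],"dr": [0,0,0.4],"jaw": 20},{"slide": [-19,62,0],"dr": [0,0,0.4],"jaw": 20},{"slide": [-19,62,0],"dr": [0,0,0.4],"jaw": 20},{"slide": [-19,62,0],"dr": [0,0,0.4],"jaw": 20}])

```text
clock: 4.2
position: [559.2, 54.7, 198.3]
ee_rot: [-0.081, 0.997, 0.0, -0.0]
contact_force: [1.4, 0.4, -2.1]
gripper_width: 24.9
grasp_force: 59.5
```

```bash
python3 - <<'E'
from h import *
st=arm.read_state();im=optics.get_image("wrist")
print(st["clock"],st["position"].round(1),R.from_quat(st["ee_rot"]).as_matrix().round(3))
cv2.imwrite("pics/w2.png",im);np.savez("w2.npz",position=st["position"],ee_rot=st["ee_rot"])
cv2.imwrite("pics/w2b.png",cv2.resize(im,(800,600),interpolation=cv2.INTER_CUBIC))
for n in("top","scene"): cv2.imwrite(f"pics/{n}2.png",optics.get_image(n))
E
```

```text
4.2 [559.2  54.7 198.3] [[-0.987 -0.161 -0.   ]
 [-0.161  0.987  0.   ]
 [-0.     0.    -1.   ]]
```

View pics/w2b.png

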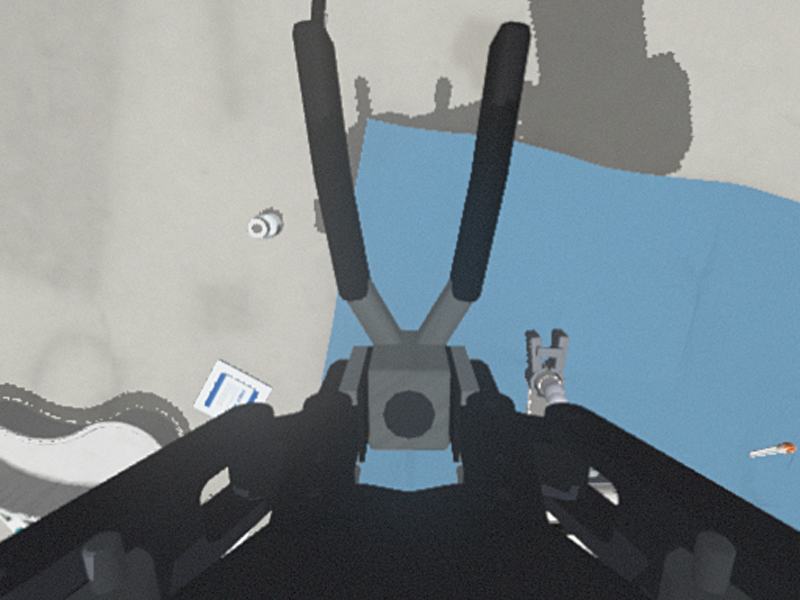

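The wrist view (800×600) shows the ears' free ends at about (533,332) and (561,332), the pipe over the port at (547,382), the vial at (264,226), and the held hub's top centred at (409,411).

```bash
python3 - <<'E'
from h import *
im=cv2.imread("pics/w2.png");c=cv2.resize(im[200:280,320:400],None,fx=7,fy=7,interpolation=cv2.INTER_CUBIC)
cv2.imwrite("pics/w2c.png",c)
st=dict(np.load("w2.npz"));M=R.from_quat(st["ee_rot"]).as_matrix()
for u in [(369,371),(450,371),(449,448),(369,448),(409,413)]:
    for d in (-30,-26):
        print(u,d,(M.T@(onz("wrist",np.array(u)/1.5625,198.3-d,st)-st["position"])).round(1))
for u in [(313,24),(514,24)]: print("handle end",(M.T@(onz("wrist",np.array(u)/1.5625,198.3+8,st)-st["position"])).round(1))
print("vial",onz("wrist",np.array((257,228))/1.5625,36,st))
E
```

```text
(369, 371) -30 [ 13.6 -10.9 -30. ]
(369, 371) -26 [ 11.7 -11.2 -26. ]
(450, 371) -30 [ 13.5  12.  -30. ]
(450, 371) -26 [ 11.7  12.4 -26. ]
(449, 448) -30 [-11.3  12.3 -30. ]
(449, 448) -26 [-14.1  12.7 -26. ]
(369, 448) -30 [-11.3 -11.5 -30. ]
(369, 448) -26 [-14.1 -11.9 -26. ]
(409, 413) -30 [  0.3   0.4 -30. ]
(409, 413) -26 [ -2.    0.4 -26. ]
handle end [106.9 -25.9  -8. ]
handle end [106.9  29.3  -8. ]
vial [544.36461092 -54.7307303   36.        ]
```

View pics/w2c.png

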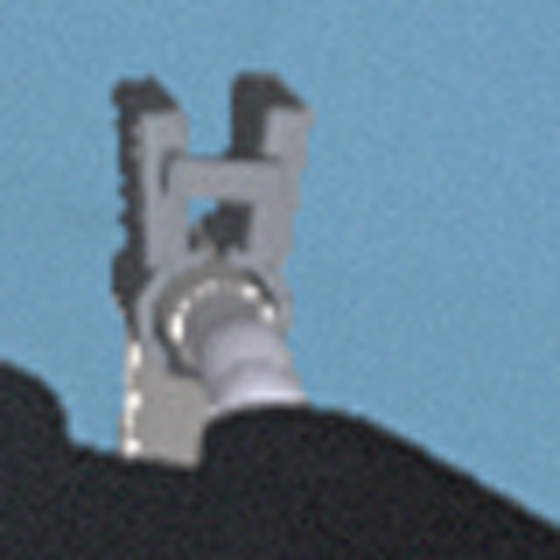

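The crop shows the ears' top faces: the outer edge of the -y ear runs (137,112)→(150,265), and of the +y ear (312,112)→(288,265). The tongue crosses near row 175, and the ring is centred near (222,315).

```bash
python3 - <<'E'
from h import *
st=dict(np.load("w2.npz"))
f=lambda u,z:onz("wrist",np.array([320+(u[0]-3)/7,200+(u[1]-3)/7]),z,st)
P={k:f(u,25) for k,u in dict(Rf=(137,112),Rr=(150,265),Lf=(312,112),Lr=(288,265)).items()}
P["tongmid"]=f((222,160),28)
for k,v in P.items(): print(k,v.round(1))
a=(P["Rf"]+P["Lf"])/2;b=(P["Rr"]+P["Lr"])/2;d=b-a
print(a,b,np.linalg.norm(P["Rf"]-P["Lf"]),np.linalg.norm(P["Rr"]-P["Lr"]),np.linalg.norm(d),"yaw ears",np.degrees(np.arctan2(d[1],d[0])))
# housing yaw from top image
im=cv2.imread("pics/top0.png");g=im.min(2);m=(g>185).astype(np.uint8);m[:90]=0;m[165:]=0;m[:,:115]=0;m[:,185:]=0
n,l,s,c=cv2.connectedComponentsWithStats(m);i=1+np.argmax(s[1:,4]);print(s[i])
ct=max(cv2.findContours((l==i).astype(np.uint8),0,1)[0],key=cv2.contourArea)
pts=np.array([onz("top",p[0],76)[:2] for p in ct],np.float32)
(x,y),wh,an=cv2.minAreaRect(pts);print("rect",x,y,wh,an)
# scene edges of clip
E
```

```text
Rf [596.3 156.7  25. ]
Rr [624.1 165.8  25. ]
Lf [591.5 186.7  25. ]
Lr [620.2 189.9  25. ]
tongmid [601.6 172.3  28. ]
[593.89243152 171.73043806  25.        ] [622.13659736 177.85056988  25.        ] 30.375117766149828 24.49477173507594 28.899635249585774 yaw ears 12.226212680192994
[ 124  100   44   43 1063]
rect 745.5311889648438 200.2314453125 (87.89389038085938, 91.6468505859375) 10.816200256347656
```

Request:
step_arm(motion=[{"slide": [-1,36,0],"dr": [0,0,-0.1],"jaw": 20},{"slide": [-2.5,72,0],"dr": [0,0,-0.17],"jaw": 20},{"slide": [-3.6,108.7,0],"dr": [0,0,-0.17],"jaw": 20},{"slide": [-3.6,108.7,40],"dr": [0,0,-0.17],"jaw": 20},{"slide": [-3.6,108.7,80],"dr": [0,0,-0.17],"jaw": 20},{"slide": [-3.6,108.7,110],"dr": [0,0,-0.17],"jaw": 20},{"slide": [-3.6,108.7,110],"dr": [0,0,-0.17],"jaw": 20},{"slide": [-3.6,108.7,110],"dr": [0,0,-0.17],"jaw": 20}])

```text
clock: 5.35
position: [546.4, 163.4, 89.7]
ee_rot: [-0.093, 0.996, 0.0, 0.001]
contact_force: [0.5, 0.6, -1.7]
gripper_width: 24.9
grasp_force: 59.6
```

```bash
python3 - <<'E'
from h import *
st=arm.read_state();print(st["clock"],st["position"].round(1),R.from_quat(st["ee_rot"]).as_matrix().round(3))
a=optics.get_image("top");b=optics.get_image("scene")
cv2.imwrite("pics/t3.png",a);cv2.imwrite("pics/s3.png",b)
cv2.imwrite("pics/c3.png",np.hstack([cv2.resize(a[90:220,100:230],(400,400),interpolation=2),cv2.resize(b[190:290,95:195],(400,400),interpolation=2)]))
E
```

```text
5.35 [546.4 163.4  89.7] [[-0.983 -0.185  0.002]
 [-0.185  0.983  0.001]
 [-0.003  0.    -1.   ]]
```

View pics/c3.png

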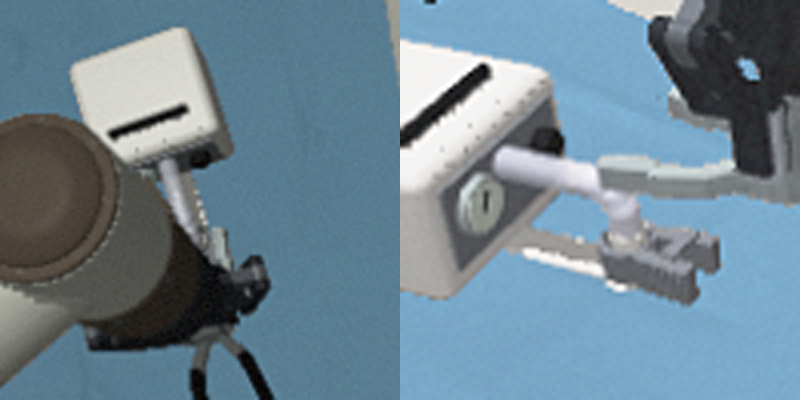

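Top and scene crops show the pliers' jaws above and on either side of the ears, correctly oriented. I'll descend now.

Request:
step_arm(motion=[{"slide": [1,-0.5,15],"dr": [0,0,0],"jaw": 20},{"slide": [1,-0.5,30],"dr": [0,0,0],"jaw": 20},{"slide": [1,-0.5,45],"dr": [0,0,0],"jaw": 20},{"slide": [1,-0.5,58],"dr": [0,0,0],"jaw": 20},{"slide": [1,-0.5,66],"dr": [0,0,0],"jaw": 20},{"slide": [1,-0.5,70],"dr": [0,0,0],"jaw": 20},{"slide": [1,-0.5,72],"dr": [0,0,0],"jaw": 20},{"slide": [1,-0.5,72],"dr": [0,0,0],"jaw": 20}])

```text
clock: 6.45
position: [544.7, 162.5, 16.7]
ee_rot: [-0.093, 0.996, 0.0, 0.0]
contact_force: [-0.1, 0.2, -1.8]
gripper_width: 25.0
grasp_force: 59.8
```

```bash
python3 - <<'E'
from h import *
st=arm.read_state();print(st["clock"],st["position"].round(1),st["contact_force"],R.from_quat(st["ee_rot"]).as_matrix().round(3))
a=optics.get_image("top");b=optics.get_image("scene")
cv2.imwrite("pics/c4.png",np.hstack([cv2.resize(a[90:220,100:230],(400,400),interpolation=2),cv2.resize(b[190:290,95:195],(400,400),interpolation=2)]))
E
```

```text
6.45 [544.7 162.5  16.7] [-0.11629309  0.18227649 -1.83488619] [[-0.983 -0.185  0.001]
 [-0.185  0.983  0.   ]
 [-0.001  0.    -1.   ]]
```

View pics/c4.png

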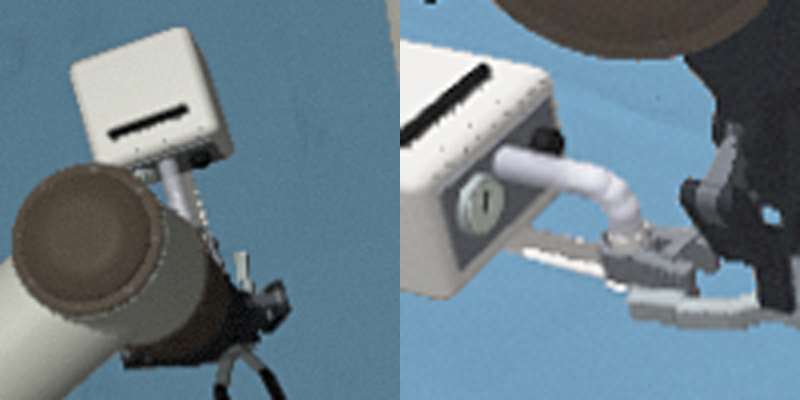

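Request:
step_arm(motion=[{"slide": [0,0,0.7],"dr": [0,0,0],"jaw": 20},{"slide": [0,0,1.3],"dr": [0,0,0],"jaw": 20},{"slide": [0,0,1.8],"dr": [0,0,0],"jaw": 20},{"slide": [0,0,1.8],"dr": [0,0,0],"jaw": 20},{"slide": [0,0,1.8],"dr": [0,0,0],"jaw": 20},{"slide": [0,0,1.8],"dr": [0,0,0],"jaw": 20},{"slide": [0,0,1.8],"dr": [0,0,0],"jaw": 20},{"slide": [0,0,1.8],"dr": [0,0,0],"jaw": 20}])

```text
clock: 7.55
position: [544.7, 162.5, 16.2]
ee_rot: [-0.093, 0.996, 0.0, 0.001]
contact_force: [-2.7, -0.4, 8.2]
gripper_width: 25.0
grasp_force: 61.2
```

```bash
python3 - <<'E'
from h import *
h=np.radians(10.6);X=np.array([np.cos(h),np.sin(h),0]);Y=np.array([-X[1],X[0],0]);m=np.array([603.7,173.6,0])
def loc(p): d=p-m;return (d@X).round(1),(d@Y).round(1)
f=lambda u,z:loc(onz("scene",np.array([95+(u[0]-400)/4,190+u[1]/4]),z))
for n,u,z in [("jawL tip inner-top",(630,293),18),("tip bottom",(632,314),4),("padL? end",(757,300),18),("earL free top",(695,270),25),("earL ring top",(604,245),25),("earL free bot",(690,292),5)]: print(n,f(u,z))
E
```

```text
jawL tip inner-top (np.float64(10.4), np.float64(29.2))
tip bottom (np.float64(12.5), np.float64(27.9))
padL? end (np.float64(-46.1), np.float64(15.2))
earL free top (np.float64(-14.4), np.float64(12.9))
earL ring top (np.float64(34.6), np.float64(10.6))
earL free bot (np.float64(-5.5), np.float64(7.0))
```

The pliers have desk contact (8 N). Release and rise, then move back over the handles.

Request:
step_arm(motion=[{"slide": [0,0,0.5],"dr": [0,0,0],"jaw": 40},{"slide": [0,0,0],"dr": [0,0,0],"jaw": 60},{"slide": [0,0,0],"dr": [0,0,0],"jaw": 75},{"slide": [0,0,-20],"dr": [0,0,0],"jaw": 75},{"slide": [0,0,-60],"dr": [0,0,0],"jaw": 80},{"slide": [20,0,-105],"dr": [0,0,0],"jaw": 85},{"slide": [50,0,-130],"dr": [0,0,0],"jaw": 85},{"slide": [67,0,-130],"dr": [0,0,0],"jaw": 85}])

```text
clock: 8.55
position: [478.6, 150.3, 146.8]
ee_rot: [-0.093, 0.996, 0.001, 0.002]
contact_force: [0.3, -0.3, -0.3]
gripper_width: 84.9
grasp_force: 0.0
```

```bash
python3 - <<'E'
from h import *
st=arm.read_state();im=optics.get_image("wrist")
print(st["clock"],st["position"].round(1))
cv2.imwrite("pics/w5.png",im);np.savez("w5.npz",position=st["position"],ee_rot=st["ee_rot"])
E
```

```text
8.55 [478.6 150.3 146.8]
```

View pics/w5.png

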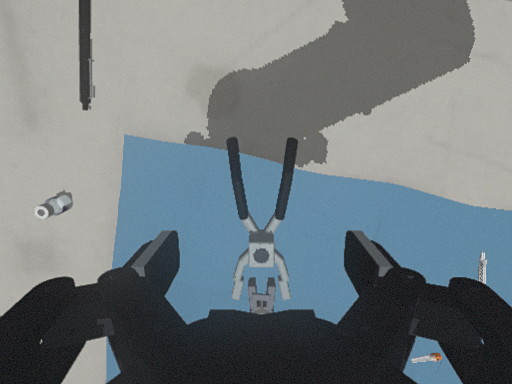

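The wrist view shows the pliers lying straight: hub at (262,255), jaw tips at (237,298) and (286,298) on either side of the ears (about 250–274), handle ends at (232,142) and (292,142). Everything is centred on the tool, and the vial is standing at (45,210). I'll lower over the handles.

Request:
step_arm(motion=[{"slide": [1,0,40],"dr": [0,0,0],"jaw": 85},{"slide": [1,0,80],"dr": [0,0,0],"jaw": 85},{"slide": [1,0,110],"dr": [0,0,0],"jaw": 85},{"slide": [1,0,130],"dr": [0,0,0],"jaw": 85},{"slide": [1,0,138],"dr": [0,0,0],"jaw": 85},{"slide": [1,0,141],"dr": [0,0,0],"jaw": 85},{"slide": [1,0,141],"dr": [0,0,0],"jaw": 75},{"slide": [1,0,141],"dr": [0,0,0],"jaw": 70}])

```text
clock: 9.6
position: [478.0, 150.0, 4.3]
ee_rot: [-0.093, 0.996, 0.0, 0.001]
contact_force: [-0.4, -0.4, -0.6]
gripper_width: 70.2
grasp_force: 0.0
```

Request:
step_arm(motion=[{"slide": [0,0,0],"dr": [0,0,0],"jaw": 65},{"slide": [0,0,0],"dr": [0,0,0],"jaw": 61},{"slide": [0,0,0],"dr": [0,0,0],"jaw": 57},{"slide": [0,0,0],"dr": [0,0,0],"jaw": 53},{"slide": [0,0,0],"dr": [0,0,0],"jaw": 50},{"slide": [0,0,0],"dr": [0,0,0],"jaw": 47},{"slide": [0,0,0],"dr": [0,0,0],"jaw": 44},{"slide": [0,0,0],"dr": [0,0,0],"jaw": 44}])

```text
clock: 10.6
position: [476.9, 149.5, 4.0]
ee_rot: [-0.093, 0.996, -0.0, -0.001]
contact_force: [-3.4, 0.8, 9.6]
gripper_width: 44.0
grasp_force: 6.2
```

Request:
step_arm(motion=[{"slide": [0,0,-0.5],"dr": [0,0,0],"jaw": 41},{"slide": [0,0,-1],"dr": [0,0,0],"jaw": 38},{"slide": [0,0,-1],"dr": [0,0,0],"jaw": 36},{"slide": [0,0,-1],"dr": [0,0,0],"jaw": 34},{"slide": [0,0,-1],"dr": [0,0,0],"jaw": 32},{"slide": [0,0,-1],"dr": [0,0,0],"jaw": 30},{"slide": [0,0,-1],"dr": [0,0,0],"jaw": 30},{"slide": [0,0,-1],"dr": [0,0,0],"jaw": 30}])

```text
clock: 11.6
position: [476.5, 149.4, 4.8]
ee_rot: [-0.093, 0.996, -0.0, -0.001]
contact_force: [-6.6, 1.4, 9.8]
gripper_width: 30.5
grasp_force: 37.1
```

```bash
python3 - <<'E'
from h import *
b=optics.get_image("scene");w=optics.get_image("wrist")
cv2.imwrite("pics/c6.png",np.hstack([cv2.resize(b[190:290,95:195],(400,400),interpolation=2),cv2.resize(w[200:384,160:360],(400,400),interpolation=2)]))
E
```

```text
(no output)
```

View pics/c6.png

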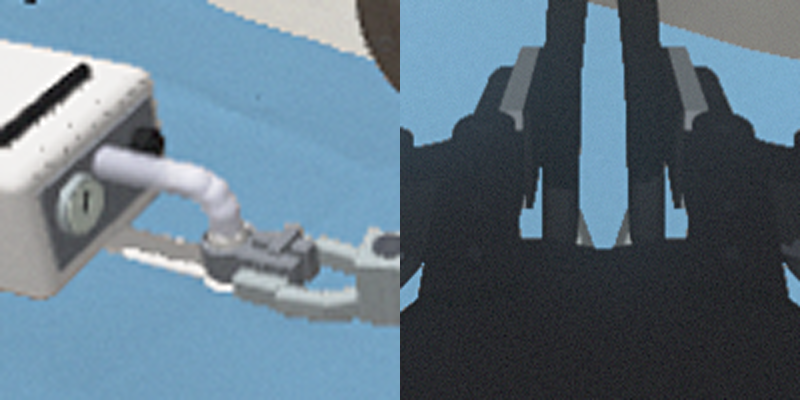

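The scene crop shows the jaws pressed on the ears with the tongue hooked over them. I'll squeeze a bit harder to be sure, then open.

Request:
step_arm(motion=[{"slide": [0,0,0],"dr": [0,0,0],"jaw": 28},{"slide": [0,0,0],"dr": [0,0,0],"jaw": 26},{"slide": [0,0,0],"dr": [0,0,0],"jaw": 26},{"slide": [0,0,0],"dr": [0,0,0],"jaw": 26},{"slide": [0,0,0],"dr": [0,0,0],"jaw": 32},{"slide": [0,0,0],"dr": [0,0,0],"jaw": 37},{"slide": [0,0,0],"dr": [0,0,0],"jaw": 42},{"slide": [0,0,0],"dr": [0,0,0],"jaw": 47}])

```text
clock: 12.7
position: [478.2, 150.0, 4.3]
ee_rot: [-0.093, 0.996, 0.0, 0.0]
contact_force: [0.8, 0.2, -1.6]
gripper_width: 47.1
grasp_force: 1.1
```

Request:
step_arm(motion=[{"slide": [0,0,0],"dr": [0,0,0],"jaw": 52},{"slide": [0,0,0],"dr": [0,0,0],"jaw": 57},{"slide": [0,0,0],"dr": [0,0,0],"jaw": 62},{"slide": [0,0,0],"dr": [0,0,0],"jaw": 68},{"slide": [0,0,0],"dr": [0,0,0],"jaw": 76},{"slide": [0,0,0],"dr": [0,0,0],"jaw": 84},{"slide": [0,0,0],"dr": [0,0,0],"jaw": 84},{"slide": [0,0,-10],"dr": [0,0,0],"jaw": 84}])

```text
clock: 13.7
position: [477.0, 149.3, 14.3]
ee_rot: [-0.093, 0.996, -0.0, -0.001]
contact_force: [-0.7, 0.6, 0.7]
gripper_width: 84.0
grasp_force: 0.0
```

Request:
step_arm(motion=[{"slide": [0,0,-30],"dr": [0,0,0],"jaw": 84},{"slide": [0,0,-60],"dr": [0,0,0],"jaw": 84},{"slide": [0,0,-100],"dr": [0,0,0],"jaw": 84},{"slide": [0,0,-135],"dr": [0,0,0],"jaw": 84},{"slide": [-30,0,-150],"dr": [0,0,0],"jaw": 84},{"slide": [-60,0,-160],"dr": [0,0,0],"jaw": 84},{"slide": [-75,0,-160],"dr": [0,0,0],"jaw": 84},{"slide": [-75,0,-160],"dr": [0,0,0],"jaw": 84}])

```text
clock: 14.7
position: [551.0, 163.4, 173.7]
ee_rot: [-0.092, 0.996, -0.0, -0.001]
contact_force: [-0.5, -0.7, -0.2]
gripper_width: 83.8
grasp_force: 0.0
```

```bash
python3 - <<'E'
from h import *
st=arm.read_state();b=optics.get_image("scene");w=optics.get_image("wrist")
print(st["clock"],st["position"].round(1));np.savez("w7.npz",position=st["position"],ee_rot=st["ee_rot"])
cv2.imwrite("pics/w7.png",w)
cv2.imwrite("pics/c7.png",np.hstack([cv2.resize(b[190:290,95:195],(400,400),interpolation=2),cv2.resize(w[110:310,160:360],(400,400),interpolation=2)]))
E
```

```text
14.7 [551.  163.4 173.7]
```

View pics/c7.png

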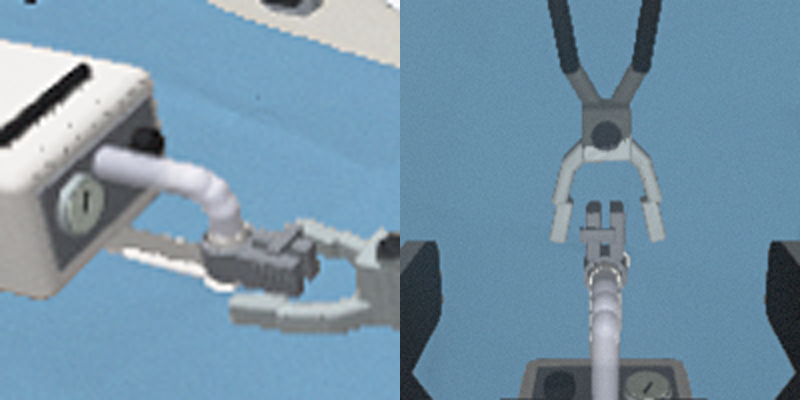

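The ears are now parallel and about 20 mm apart over their outer faces (crop columns 585–622), against about 30 mm before, so the clip is shut. The pliers lie flat and sprung open, and the gripper is clear of everything.

```bash
python3 -c "
from bench import arm
print(arm.job_done())"
```

```text
the job is handed in; nothing more can be done
None
```

The clip is snapped shut using the pliers, which now lie flat and sprung open on the desk around it; the arm never went near the vial, and the job was handed in at about 15 s.

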